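Slide the workpiece carrier home and close the stop bar behind it

TASK

Swing the hinged stop bar up out of the way, slide the workpiece carrier along its guide rail until it is fully home and square against both end buffers, then swing the bar back down flat across the rail behind the carrier. The carrier runs on one short guide shoe and jams if it is pushed off the line of the rail, so push it in line with the rail, do not force it, and keep it down on the slide. Leave the cordless driver, the charger and the parts bin where they are.

Things in the scene. Friction and masses are not known exactly. Their poses are not given: they have to be found in the camera images.
- track: Bench slide, fixed: black base plate 415 x 130 x 16 mm. Origin on the bench under the centre line of the steel guide rail; x along the rail in the push direction, y to its left, z up. The rail: 20 mm wide, at y = 0, x -160 to 225, top at z = 27 mm. Two white strips 16 mm wide, at y = -40 and 40 mm, tops at z = 28 mm, carry the carrier.
- home (a point): Point fixed on the slide (track x = 83, y = 0, z = 28 mm): where the carrier's origin lies when it is fully home, its front edge on both rubber buffers. The buffers sit on two aluminium stop blocks, 58 mm high, at track y = -36 and 36 mm, buffer faces at x = 213 mm.
- carrier: Workpiece carrier, loose on the slide, 0.6 to 1.1 kg: grey plate 130 mm long, 190 mm wide (own y -50 to 140, top 36 mm over the bench); bright housing 88 x 88 mm, top 64 mm over the bench, over the rail; kit tray on the overhanging left wing. Origin: rear face of its push plate, over the rail's centre line, 28 mm over the bench; x forward, y left. Starts at track x = -112 to -80 mm.
- push_plate (a point): Middle of the push plate's rear top edge. The push plate stands along the carrier's whole rear edge, 10 mm thick, 190 mm wide, 36 to 68 mm over the bench. This point is 45 mm LEFT of the rail line: pushing here is off-centre. Pushed within 10 mm of the rail line (carrier y = 0) the carrier runs straight, drag 1 to 4 N; 40 mm or more off, its 32 mm guide shoe cocks (0.1 rad) and locks.
- stop_bar (a joint): Angle of the hinged stop bar, rad: 0 = level across the rail (starts 0 to 0.08, ahead of the carrier), grows as it swings up and over to the right, 1.57 upright, limit 1.9; above 0.7 the carrier clears it. The stiff hinge keeps it wherever it is left (about 2.5 N at the grip moves it), so swing it right down to close. With the carrier home it lies flat 4 mm behind the push plate.
- bar_grip (a point): Centre of the light grey grip at the free end of the stop bar, moves with it: 20 mm wide (along the rail), 15 mm thick, 40 mm long, 98 mm from the hinge axis. Bar down: track y = 18 mm, 64 mm over the bench. The steel bar from there to the hinge is 18 mm wide, 12 mm thick.
- pivot (a point): Fixed point on the stop bar's hinge axis, mid-width of the bar: track x = 69, y = -80 mm, 64 mm over the bench. The axis is parallel to the rail. The bracket's two cheeks (78 mm high, 36 mm over both along the rail, 32 mm across) stand clear of the carrier's path.
- driver: Cordless driver standing on its battery, 200 mm tall, foot 115 x 78 mm; leave it alone. Origin at the centre of its underside.
- charger: Black battery charger with a battery on it, 150 x 90 x 66 mm; leave it alone. Origin at the centre of its underside.
- bin: Open-fronted parts bin, 160 x 102 x 75 mm, with pins in it; leave it alone. Origin at the centre of its underside.
Mind the look-alikes: they are no part of the job. Of the things shaped like the carrier, the grey one is meant.

How it is judged:
By the outcome, as a careful person would: the job done as asked, in the order asked, and still so for the second after the job is handed in, with the robot touching nothing.
It also fails if it takes over 72 s, if anything falls off the work surface, if the arm or the gripper's body presses on something with over 40 N, if the wrist force passes 120 N, or if a joint passes its speed limit or range.

ROBOT

A 6-joint arm with a two-finger parallel gripper is mounted at the origin on the work surface. World frame = base frame: x ahead of the robot, y to its left, z up, the work surface at z = 0. Lengths are in mm, angles in rad, forces in N, time in s.
With the tool pointing down it reaches from about 350 to 925 mm from the base axis. Payload 6.4 kg.
Tool frame: the origin (TCP) lies midway between the tips of the shut fingers; the grasp point (between the pads) lies 19 mm behind it; z points along the fingers, y is the line along which they close (so a half turn about z gives the same grasp; the last joint's range is limited). The gripper opens to 85 mm and grips with 20 to 120 N. Pads are 22 mm wide; open, the fingers measure 114 mm over their backs; the gripper's body (76 mm by 85 mm) begins 54 mm behind the grasp point. The pads swing forward as they close: fully open they stand 13 mm farther back than shut.
Start: joints at [-1.406, 0.245, 1.558, -0, 1.339, -0.174], TCP at [216.036, -613.06, 231.29] pointing down, gripper open.
Joint ranges: [-3.13, 3.13], [-1.02, 2.26], [0.13, 2.54], [-0.95, 4.09], [0.21, 2.88], [-2.74, 2.74]. Speed limits (rad/s): [2.57, 2.57, 3.14, 3.14, 3.14, 3.14].

INTERFACE

Orientations are given as a unit quaternion [w, x, y, z].
In Python, from bench import arm gives the robot as it stands.
- The arm moves only by the tool move_arm, never from a script. Its argument "rows" is a list that holds one entry, the list of rows, each a list of 7 numbers: the shift along the tool's x, y, z in cm, then the turn, a rotation vector about the tool's x, y, z in rad, then the closure, from 0 (fully open) to 1 (shut). A call has 1 to 12 rows; each row is the pose to reach, as a shift and turn from the pose commanded when the call began, along the tool's axes at that moment; what a row does not reach only later rows make up. A row lasts 1/10 s, in which the tool goes at most 50 mm and 8.59 degrees, less where a joint would pass 70% of its speed; a pose out of reach is approached as far as the arm can. A call with a gripper value outside its range is refused whole. The fingers move at their own pace and stop on an object; "squeeze" is the grip in N (left out, the last holds). Time passes only in rows, so rows that repeat a pose let the fingers close. It gives the time, the measured TCP pose, the force, the opening and the grip force at its end, in the units of the state.
- arm.get_state(): the state, without advancing time (a new reading comes with each control period).
- arm.snapshot(name): name is "scene" or "top" or "wrist"; returns (picture, depth): 400x640x3 uint8, red, green, blue; 400x640 float32, mm along the optical axis (not along the pixel's ray), 0 where there is no reading.
- arm.camera_info(name): a dict with "camera_matrix" (3x3 intrinsics, pixels), "dist" ([k1, k2, p1, p2, k3] as OpenCV has them; the pictures are not rectified), "position" and "orientation" of the camera in the world; the wrist camera has in their place "mount" (4x4, takes a point from camera to tool coordinates, whose origin is the TCP and whose axes are the flange's). Camera axes: x right, y down, z forward; pixel columns grow to the right and rows downward; lengths in mm; the calibration is good to about 2 mm. A picture is of the moment at which its call begins: read the wrist's pose just before it. camera_info takes no time and is no camera call.
- arm.sign_off(): hands the job in; it is judged then, once.
The state is a dict: "t": time; "joints": joint angles; "qvel": joint speeds; "joint_torque": joint torques, N m; "tcp_pos": TCP position; "tool_rot": TCP orientation; "ft_force": force on the tool from outside, world axes, zero at the start; "ft_torque": the same for the moment, N m; "gripper_width": finger opening in mm; "grip_force": force on a finger pad.
Only numpy, scipy, OpenCV 4.12 (cv2) and the standard library are available. Lean on these libraries where they do the work, as an engineer would, in place of code of your own. Each camera call takes 0.05 s, during which the arm holds its last target. There are 200 camera calls.

## Working session

There is one attempt and no reset: what is moved stays moved. The work goes in short steps, Python scripts to look and compute and a tool call to move; the robot and the scene stay as the last step left them, time stands still between calls to the robot, and variables do not carry over. Pictures are saved under pics/ and viewed, at most 10 in all, crops included, and the job is handed in when it is done.

Besides the shell and the picture viewer there is one more tool, called as name(argument=value, ...) on one line, values as JSON. move_arm: Moves the arm, as the interface text tells. Its arguments: {"type":"object","properties":{"rows":{"type":"array","items":{"type":"array","items":{"type":"array","items":{"type":"number"}}}},"squeeze":{"type":"number"}},"required":["rows"]}

```bash
mkdir -p pics; ls
python3 - <<'E'
from bench import arm
import cv2,numpy as np
s=arm.get_state();print(s)
for n in("scene","top"):
    p,d=arm.snapshot(n);cv2.imwrite(f"pics/{n}0.png",p[:,:,::-1]);np.save(f"pics/{n}0.npy",d)
    print(arm.camera_info(n))
print(arm.camera_info("wrist"))
E
```

```text
pics
{'t': 0.0, 'joints': array([-1.40608745e+00,  2.45813206e-01,  1.55905293e+00, -2.19762113e-05,
        1.33867636e+00, -1.74104282e-01]), 'qvel': array([-0.00047912, -0.00012254, -0.0007824 ,  0.00124444, -0.00148956,
        0.00013293]), 'joint_torque': array([-3.56563542e-04, -4.29509246e+01, -3.26126111e+01, -2.24779328e-04,
        5.40556575e-03,  3.96278551e-06]), 'tcp_pos': array([ 215.94209303, -612.4776642 ,  230.15994827]), 'tool_rot': array([-9.74960248e-04,  9.85684093e-01,  1.68599877e-01, -6.11095819e-06]), 'ft_force': array([-0.40194806,  0.48230908, -0.16567179]), 'ft_torque': array([ 0.0136255 , -0.02277964, -0.00597193]), 'grip_force': 0.0, 'gripper_width': 85.47035347247551}
{'camera_matrix': array([[420.92021306,   0.        , 322.48328275],
       [  0.        , 420.92021306, 197.62318726],
       [  0.        ,   0.        ,   1.        ]]), 'dist': array([-0.10569297,  0.        ,  0.        ,  0.        ,  0.        ]), 'position': array([1301.96688439,  160.27099546, 1197.93524887]), 'orientation': array([-0.1809831 ,  0.60092822,  0.74852218, -0.21411
[... 309 characters left out ...]
, 1432.2844435 ]), 'orientation': array([-0.04488793,  0.71625674, -0.69470485,  0.04844098])}
{'camera_matrix': array([[315.49172356,   0.        , 318.48675554],
       [  0.        , 315.49172356, 194.69467086],
       [  0.        ,   0.        ,   1.        ]]), 'dist': array([-0.02876517,  0.        ,  0.        ,  0.        ,  0.        ]), 'mount': array([[-8.49566928e-04, -9.55900643e-01, -2.93689016e-01,
         7.49425683e+01],
       [ 9.99999637e-01, -7.94752945e-04, -3.05975926e-04,
         5.53266100e-01],
       [ 5.90723742e-05, -2.93689170e-01,  9.55900972e-01,
        -1.42489731e+02],
       [ 0.00000000e+00,  0.00000000e+00,  0.00000000e+00,
         1.00000000e+00]])}
```

View pics/scene0.png

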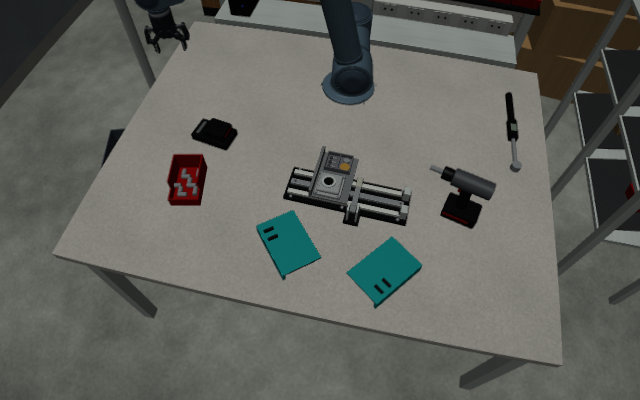

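View pics/top0.png

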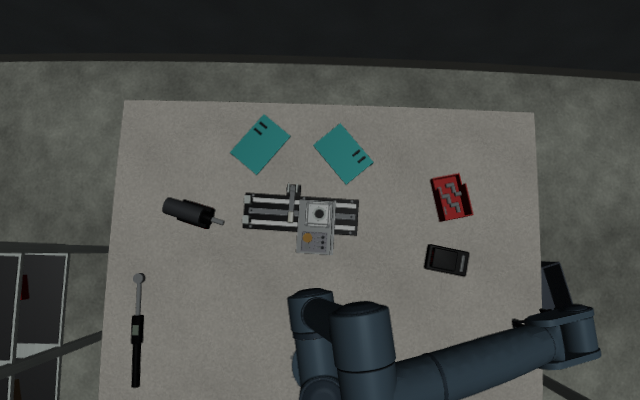

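The top view shows three candidates shaped like the carrier: the grey plate with bright housing at top px (316,222), and two teal plates at (261,144) and (344,153). By its colour the grey one is the carrier. The bar grip is at about (293,187) and the hinge end is farther up the image. Next is a close crop to check the choice, plus measurements.

```bash
cat > h.py <<'E'
import cv2,numpy as np
from scipy.spatial.transform import Rotation as R
from bench import arm
def rot(q): return R.from_quat([q[1],q[2],q[3],q[0]]).as_matrix()
def cam(n,s=None):
    c=arm.camera_info(n)
    if n!="wrist": return c["camera_matrix"],c["dist"],rot(c["orientation"]),c["position"]
    T=c["mount"];Rt=rot(s["tool_rot"])
    return c["camera_matrix"],c["dist"],Rt@T[:3,:3],Rt@T[:3,3]+s["tcp_pos"]
def rays(c,uv):
    K,D,Rm,p=c;n=cv2.undistortPoints(np.float64(uv).reshape(-1,1,2),K,D).reshape(-1,2)
    return np.c_[n,np.ones(len(n))]@Rm.T
def onz(c,uv,z):
    d=rays(c,uv);return c[3]+d*((z-c[3][2])/d[:,2])[:,None]
def cloud(c,dep):
    h,w=dep.shape;u,v=np.meshgrid(np.arange(w),np.arange(h))
    P=c[3]+rays(c,np.c_[u.ravel(),v.ravel()])*dep.reshape(-1,1);return P.reshape(h,w,3)
E
python3 - <<'E'
from h import *
im=cv2.imread("pics/top0.png");d=np.load("pics/top0.npy");c=cam("top")
P=cloud(c,d)
crop=im[175:265,230:370];cv2.imwrite("pics/top0c.png",cv2.resize(crop,None,fx=5.6,fy=5.6,interpolation=cv2.INTER_CUBIC))
print("bench z",np.median(P[250:290,130:220,2]))
g=cv2.cvtColor(im,cv2.COLOR_BGR2GRAY)
m=np.zeros_like(g);m[175:265,232:370]=255
blk=((g<60)&(m>0)).astype(np.uint8)
z=P[...,2]
print("rail row zs",np.round(z[213,236:366:4]))
pl=((z>8)&(m>0)).astype(np.uint8)
n,l,st,ce=cv2.connectedComponentsWithStats(pl);print(st[1:])
# top housing
for lo,hi in((12,22),(24,31),(33,40),(58,80)):
    k=(z>lo)&(z<hi)&(m>0);print(lo,hi,k.sum(),P[k].min(0).round(),P[k].max(0).round())
k=blk>0
print("black",P[k&(z<25)].min(0),P[k&(z<25)].max(0))
E
```

```text
bench z 0.08504506765302722
rail row zs [-2. -7. 19. 14. 18. 20. 28. 30. 27. 26. 30. 30. 27. 78. 80. 31. 38. 36.
 63. 69. 74. 72. 69. 62. 66. 27. 25. 15. 15. 16. 22.  1. -5.]
[[ 299  175    1    1    1]
 [ 338  175   19    9   97]
 [ 367  175    1    1    1]
 [ 312  176    1    1    1]
 [ 326  176    1    1    1]
 [ 332  176    1    1    1]
 [ 361  176    1    1    1]
 [ 247  179    1    1    1]
 [ 361  179    1    1    1]
 [ 235  181    1    1    1]
 [ 275  181    1    1    1]
 [ 274  183    1    1    1]
 [ 242  183  118   72 5052]
 [ 301  182    1    1    1]
 [ 306  182    1    1    1]
 [ 309  183    1    1    1]
 [ 354  184    1    1    1]
 [ 325  187    1    1    1]
 [ 276  188    1    1    1]
 [ 275  191    1    1    1]
 [ 302  191    1    1    1]
 [ 321  190    1    1    1]
 [ 304  192    1    1    1]
 [ 242  197    1    1    1]
 [ 362  197    1    1    1]
 [ 368  196    1    1    1]
 [ 363  200    1    1    1]
 [ 367  200    1    1    1]
 [ 366  203    1    1    1]
 [ 363  204    1    1    1]
 [ 234  207    1    1    1]
 [ 238  206    1    1    1]
 [ 364  219    1    1    1]
 
[... 668 characters left out ...]
1]
 [ 240  251    1    1    1]
 [ 342  251    1    1    1]
 [ 259  252    1    1    1]
 [ 355  255    1    1    1]
 [ 240  256    1    1    1]
 [ 272  258    1    1    1]
 [ 247  260    1    1    1]
 [ 259  261    1    1    1]
 [ 294  260    1    1    1]
 [ 312  261    1    1    1]
 [ 348  260    1    1    1]
 [ 238  263    1    1    1]
 [ 288  263    1    1    1]
 [ 348  262    1    1    1]
 [ 363  262    1    1    1]]
12 22 1513 [ 462. -115.   12.] [639. 302.  22.]
24 31 782 [ 389. -103.   24.] [676. 281.  31.]
33 40 785 [ 389. -104.   33.] [675. 275.  40.]
58 80 912 [389. -30.  58.] [632. 295.  80.]
black [ 459.92980404 -116.87638389   -7.50417749] [636.20126402 299.29448844  24.96067324]
```

View pics/top0c.png

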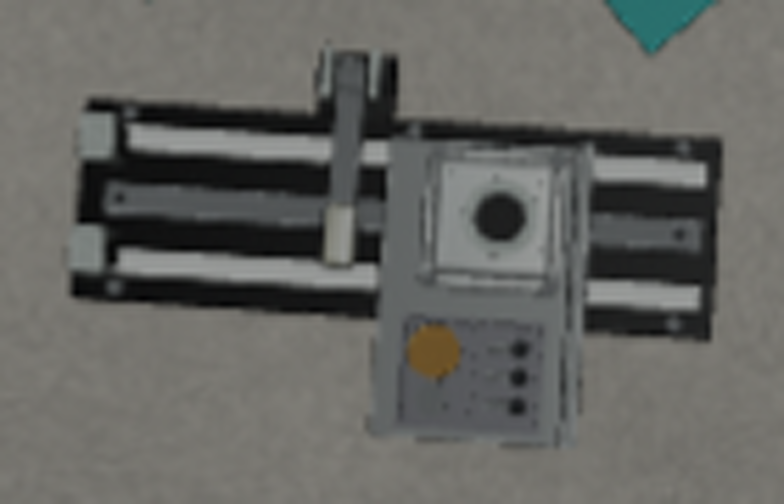

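The crop confirms the grey carrier, with its wing and kit tray toward the robot and the push plate on its right edge at crop x≈580. The bar lies down, with its grip at crop (340,235) and its hinge at (355,70). The rail runs from crop (700,236) to (106,198), and the push direction is to the left.

```bash
cat > m.py <<'E'
from h import *
c=cam("top")
f=lambda L,z:onz(c,np.array(L)/5.6+[230-.4,175-.4],z)
r=f([(701,236),(105,198)],27);pl=f([(722,140),(712,340),(72,296),(88,100)],16)
print("rail",r,np.linalg.norm(r[1]-r[0]));print("plate",pl,[np.linalg.norm(pl[i]-pl[i-1]) for i in range(4)])
print("grip",f([(339,235)],70),"pivot",f([(350,75)],70),"pp ends",f([(588,145),(570,445)],68))
d1=r[1]-r[0];d2=(pl[3]+pl[2]-pl[0]-pl[1])/2
print([np.degrees(np.arctan2(d[1],d[0])) for d in(d1,d2)])
E
python3 m.py
```

```text
rail [[ 524.2673337  -102.96604085   27.        ]
 [ 536.86472305  280.12384771   27.        ]] 383.29695659846396
plate [[ 588.19111406 -116.34664161   16.        ]
 [ 458.47926415 -112.33426585   16.        ]
 [ 473.91702167  300.09053562   16.        ]
 [ 601.65587086  296.79600642   16.        ]] [np.float64(413.3620051453708), np.float64(129.7738924617107), np.float64(412.7136310169618), np.float64(127.78132694404475)]
grip [[514.15046197 125.41116309  70.        ]] pivot [[614.80169416 122.62905665  70.        ]] pp ends [[575.48573553 -27.63454574  68.        ]
 [389.29842058 -21.47927999  68.        ]]
[np.float64(88.11658497980004), np.float64(87.994935445941)]
```

Measurements agree with the sizes given: rail 383 of 385 mm, plate 413x129 of 415x130, and the grip and pivot within 3 mm. This gives a track origin of about (529.5, 56.1) and a push direction of 88.06°. I'll turn the tool so that its x is track-left and its y is track-forward, which keeps the wrist camera away from the raised bar.

move_arm(rows=[[[36,-41,0,0,0,-1.75,0.3],[36,-41,0,0,0,-1.75,0.3],[36,-41,0,0,0,-1.75,0.3],[36,-41,0,0,0,-1.75,0.3],[36,-41,0,0,0,-1.75,0.3],[36,-41,0,0,0,-1.75,0.3],[36,-41,0,0,0,-1.75,0.3],[36,-41,0,0,0,-1.75,0.3],[36,-41,0,0,0,-1.75,0.3],[36,-41,0,0,0,-1.75,0.3],[36,-41,0,0,0,-1.75,0.3],[36,-41,0,0,0,-1.75,0.3]]])

```text
t: 1.3
tcp_pos: [420.0, -102.1, 230.9]
tool_rot: [-0.0, 0.497, 0.868, 0.001]
ft_force: [-0.5, 0.1, -0.5]
gripper_width: 59.6
grip_force: 0.0
```

```bash
cat > go.py <<'E'
# usage: go.py tx ty tz  -> shift (cm, tool axes) to put TCP at track point with tool x = track y, y = track x
import sys;from h import *
O=np.array([529.5,56.1,0]);a=np.radians(88.06)
ux=np.array([np.cos(a),np.sin(a),0]);uy=np.array([-ux[1],ux[0],0])
if __name__=="__main__":
    t=[float(v) for v in sys.argv[1:4]];s=arm.get_state();Rt=rot(s["tool_rot"])
    p=s["tcp_pos"]-O
    T=O+ux*t[0]+uy*t[1]+[0,0,t[2]]
    Rg=np.c_[uy,ux,[0,0,-1]]
    print("t",s["t"],"track",np.round([p@ux,p@uy,p[2]],1),"F",s["ft_force"].round(1),"w",round(s["gripper_width"],1),"j",s["joints"].round(2))
    print("shift",(Rt.T@(T-s["tcp_pos"])/10).round(2),"turn",R.from_matrix(Rt.T@Rg).as_rotvec().round(3))
E
python3 go.py 60 18 230
```

```text
t 1.3 track [-161.8  104.1  230.9] F [-0.5  0.1 -0.5] w 59.6 j [-0.5  -0.3   2.09  0.    1.35 -1.03]
shift [14.13 19.14  0.12] turn [ 1.000e-03 -1.000e-03 -1.006e+00]
```

move_arm(rows=[[[14.1,19.1,0,0,0,-1.006,0.45],[14.1,19.1,0,0,0,-1.006,0.45],[14.1,19.1,0,0,0,-1.006,0.45],[14.1,19.1,0,0,0,-1.006,0.45],[14.1,19.1,0,0,0,-1.006,0.45],[14.1,19.1,0,0,0,-1.006,0.45],[14.1,19.1,0,0,0,-1.006,0.45],[14.1,19.1,0,0,0,-1.006,0.45],[14.1,19.1,0,0,0,-1.006,0.45],[14.1,19.1,0,0,0,-1.006,0.45]]])

```text
t: 2.3
tcp_pos: [515.3, 110.1, 231.2]
tool_rot: [-0.0, 0.024, 1.0, -0.0]
ft_force: [0.1, 0.7, 0.6]
gripper_width: 46.9
grip_force: 0.0
```

```bash
python3 go.py 69 18 45
python3 - <<'E'
from h import *
s=arm.get_state();np.save("pics/w1s.npy",np.r_[s["tcp_pos"],s["tool_rot"]])
p,d=arm.snapshot("wrist");cv2.imwrite("pics/w1.png",p[:,:,::-1]);np.save("pics/w1d.npy",d)
E
```

```text
t 2.3 track [ 53.5  16.  231.2] F [0.1 0.7 0.6] w 46.9 j [-0.   -0.05  1.87  0.    1.32 -1.53]
shift [ 0.22  1.55 18.62] turn [-0.    -0.    -0.015]
```

View pics/w1.png

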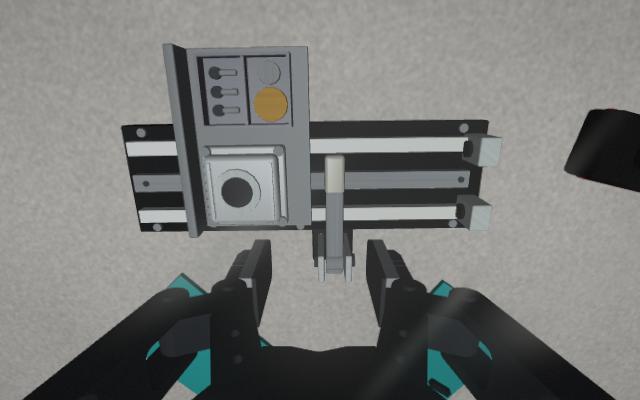

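The wrist view shows the grip at (335,173), the hinge at (335,262), rail ends at (134,184) and (470,179), and the push plate's rear top edge running from (165,45) to (190,237).

Run:
```python
from h import *;from go import *
v=np.load("pics/w1s.npy");s={"tcp_pos":v[:3],"tool_rot":v[3:]};c=cam("wrist",s)
tr=lambda P:np.round(np.c_[(P-O)@ux,(P-O)@uy,P[:,2]],1)
print("rail",tr(onz(c,[(134,184),(470,179)],27)))
print("strips outer corners",tr(onz(c,[(127,142),(140,223)],28)))
print("plate corners",tr(onz(c,[(123,126),(487,120),(480,230),(141,232)],16)))
print("grip ctr/end",tr(onz(c,[(335,173),(335,154)],72)),"pivot",tr(onz(c,[(335,262)],70)))
print("pp rear edge",tr(onz(c,[(165,45),(190,237)],68)))
print("buffers",tr(onz(c,[(470,143),(461,205)],58)))
P=cloud(c,np.load("pics/w1d.npy"));print("depth grip",tr(P[165:182:4,335]))
```

```text
rail [[-159.3    0.7   27. ]
 [ 225.3    0.5   27. ]]
strips outer corners [[-157.7   48.8   28. ]
 [-160.5  -47.1   28. ]]
plate corners [[-166.3   65.4   16. ]
 [ 241.7   65.3   16. ]
 [ 251.5  -67.6   16. ]
 [-168.9  -63.9   16. ]]
grip ctr/end [[69.2 20.2 72. ]
 [69.2 38.9 72. ]] pivot [[ 69.2 -78.5  70. ]]
pp rear edge [[-82.6 139.3  68. ]
 [-84.6 -47.8  68. ]]
buffers [[205.4  45.8  58. ]
 [203.9 -19.9  58. ]]
depth grip [[69.  29.  76.2]
 [69.  24.8 74.9]
 [69.  21.1 75.8]
 [69.  16.9 75. ]
 [69.1 12.6 73.9]]
```

move_arm(rows=[[[0.2,0.9,8,0,0,0,0.5],[0.2,0.9,12,0,0,0,0.5],[0.2,0.9,16,0,0,0,0.5],[0.2,0.9,18.4,0,0,0,0.5],[0.2,0.9,18.4,0,0,0,0.5],[0.2,0.9,18.4,0,0,0,0.5],[0.2,0.9,18.4,0,0,0,0.5]]])

```text
t: 3.05
tcp_pos: [516.1, 119.4, 50.1]
tool_rot: [0.002, 0.024, 1.0, 0.0]
ft_force: [0.4, -0.1, -0.2]
gripper_width: 42.5
grip_force: 0.0
```

```bash
python3 go.py 69 18 47
```

```text
t 3.05 track [62.8 15.5 50.1] F [ 0.4 -0.1 -0.2] w 42.5 j [ 0.01  0.21  1.97 -0.    0.96 -1.51]
shift [0.26 0.62 0.3 ] turn [ 0.     0.005 -0.013]
```

move_arm(rows=[[[0.25,0.62,0.25,0,0,-0.013,0.5],[0.25,0.62,0.25,0,0,-0.013,0.5],[0.25,0.62,0.25,0,0,-0.013,1],[0.25,0.62,0.25,0,0,-0.013,1],[0.25,0.62,0.25,0,0,-0.013,1],[0.25,0.62,0.25,0,0,-0.013,1],[0.25,0.62,0.25,0,0,-0.013,1]]], squeeze=25)

```text
t: 3.75
tcp_pos: [511.9, 125.8, 45.0]
tool_rot: [0.0, 0.017, 1.0, 0.0]
ft_force: [-0.3, 1.3, 2.2]
gripper_width: 19.7
grip_force: 28.9
```

```bash
python3 go.py 69 18 47; python3 -c "
import numpy as np
r0=98
for a in np.arange(0,1.56,.13):print(round(a,2),np.round([(r0*np.cos(a)-r0)/10,-r0*np.sin(a)/10],1))"
```

```text
t 3.75 track [69.1 19.9 45. ] F [-0.3  1.3  2.2] w 19.7 j [ 0.03  0.22  1.97  0.    0.95 -1.51]
shift [-0.19 -0.01 -0.2 ] turn [0.    0.001 0.   ]
0.0 [ 0. -0.]
0.13 [-0.1 -1.3]
0.26 [-0.3 -2.5]
0.39 [-0.7 -3.7]
0.52 [-1.3 -4.9]
0.65 [-2.  -5.9]
0.78 [-2.8 -6.9]
0.91 [-3.8 -7.7]
1.04 [-4.8 -8.5]
1.17 [-6. -9.]
1.3 [-7.2 -9.4]
1.43 [-8.4 -9.7]
```

move_arm(rows=[[[0,0,-0.7,0,0,0,1],[-0.1,0,-1.3,0,0,0,1],[-0.2,0,-1.9,0,0,0,1],[-0.3,0,-2.5,0,0,0,1],[-0.5,0,-3.1,0,0,0,1],[-0.7,0,-3.7,0,0,0,1],[-1.0,0,-4.3,0,0,0,1],[-1.3,0,-4.9,0,0,0,1],[-1.3,0,-4.9,0,0,0,1]]])

```text
t: 4.65
tcp_pos: [524.5, 125.4, 94.6]
tool_rot: [-0.001, 0.017, 1.0, -0.0]
ft_force: [-4.3, 0.4, 0.1]
gripper_width: 19.6
grip_force: 28.7
```

```bash
python3 go.py 69 -80 143
```

```text
t 4.65 track [69.1  7.3 94.6] F [-4.3  0.4  0.1] w 19.6 j [ 0.02  0.16  1.93  0.    1.05 -1.51]
shift [-8.73 -0.01 -4.85] turn [-0.    -0.001  0.   ]
```

move_arm(rows=[[[-0.7,0,-1.0,0,0,0,1],[-1.5,0,-2.0,0,0,0,1],[-2.5,0,-2.8,0,0,0,1],[-3.5,0,-3.6,0,0,0,1],[-4.7,0,-4.1,0,0,0,1],[-5.9,0,-4.5,0,0,0,1],[-7.1,0,-4.8,0,0,0,1],[-8.4,0,-4.9,0,0,0,1],[-8.4,0,-4.9,0,0,0,1],[-8.4,0,-4.9,0,0,0,0.5],[-8.4,0,-4.9,0,0,0,0.5],[-8.4,0,-4.9,0,0,0,0.5]]])

```text
t: 5.85
tcp_pos: [609.3, 122.3, 143.9]
tool_rot: [0.001, 0.017, 1.0, -0.0]
ft_force: [-0.9, 0.1, -0.6]
gripper_width: 42.7
grip_force: 0.0
```

```bash
python3 go.py 69 -80 260
```

```text
t 5.85 track [ 68.9 -77.5 143.9] F [-0.9  0.1 -0.6] w 42.7 j [ 0.02  0.27  1.7  -0.    1.17 -1.52]
shift [-2.800e-01  1.000e-02 -1.161e+01] turn [-0.     0.003  0.   ]
```

move_arm(rows=[[[0,0,-4,0,0,0,0.5],[0,0,-8,0,0,0,0.5],[0,0,-11,0,0,0,0.5],[2,-5,-11,0,0,0,1],[4,-10,-11,0,0,0,1],[6,-14,-11,0,0,0,1],[7.7,-18,-11,0,0,0,1],[7.7,-20,-11,0,0,0,1],[7.7,-20,-11,0,0,0,1],[7.7,-20,-11,0,0,0,1]]])

```text
t: 6.85
tcp_pos: [525.0, -74.8, 253.2]
tool_rot: [0.001, 0.017, 1.0, -0.0]
ft_force: [0.1, 0.5, -0.2]
gripper_width: -0.6
grip_force: 0.0
```

```bash
python3 go.py -125 0 48
python3 - <<'E'
from h import *
s=arm.get_state();np.save("pics/w2s.npy",np.r_[s["tcp_pos"],s["tool_rot"]])
p,d=arm.snapshot("wrist");cv2.imwrite("pics/w2.png",p[:,:,::-1]);np.save("pics/w2d.npy",d)
E
```

```text
t 6.85 track [-1.310e+02  1.000e-01  2.532e+02] F [ 0.1  0.5 -0.2] w -0.6 j [-0.36 -0.06  1.84  0.    1.36 -1.89]
shift [2.000e-02 6.000e-01 2.052e+01] turn [-0.     0.001 -0.001]
```

View pics/w2.png

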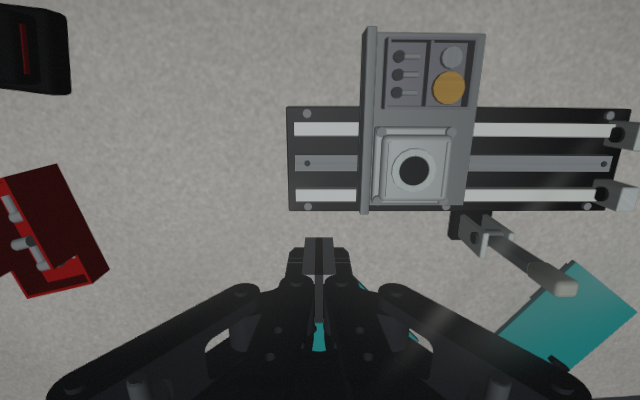

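The bar stands up, with its grip at (555,285). The carrier has not moved and its push plate is at x≈365. The shut fingertips (319,245) are behind it over the rail line, so I'll descend.

move_arm(rows=[[[0,0.3,5,0,0,0,1],[0,0.3,10,0,0,0,1],[0,0.3,15,0,0,0,1],[0,0.3,20.4,0,0,0,1],[0,0.3,20.4,0,0,0,1],[0,0.3,20.4,0,0,0,1],[0,1.0,20.4,0,0,0,1],[0,1.5,20.4,0,0,0,1],[0,2.0,20.4,0,0,0,1],[0,2.0,20.4,0,0,0,1]]])

```text
t: 7.9
tcp_pos: [526.4, -54.3, 50.2]
tool_rot: [0.001, 0.016, 1.0, -0.0]
ft_force: [-0.3, 0.4, 0.2]
gripper_width: -0.2
grip_force: 0.0
```

```bash
python3 go.py 60 0 48
```

```text
t 7.9 track [-110.4   -0.6   50.2] F [-0.3  0.4  0.2] w -0.2 j [-0.32  0.21  1.97  0.    0.96 -1.86]
shift [ 0.04 17.04  0.21] turn [-0.001  0.002  0.001]
```

move_arm(rows=[[[0,0.5,0.1,0,0,0,1],[0,1.0,0.1,0,0,0,1],[0,1.4,0.1,0,0,0,1],[0,1.8,0.1,0,0,0,1],[0,2.2,0.1,0,0,0,1],[0,2.6,0.1,0,0,0,1],[0,3.0,0.1,0,0,0,1],[0,3.5,0.1,0,0,0,1],[0,4.0,0.1,0,0,0,1],[0,4.5,0.1,0,0,0,1]]])

```text
t: 8.9
tcp_pos: [527.1, -9.4, 47.8]
tool_rot: [0.0, 0.017, 1.0, -0.0]
ft_force: [-0.5, -3.7, 0.8]
gripper_width: 0.1
grip_force: 2.0
```

```bash
python3 go.py 60 0 48
```

```text
t 8.9 track [-65.6   0.2  47.8] F [-0.5 -3.7  0.8] w 0.1 j [-0.23  0.21  1.97 -0.    0.96 -1.77]
shift [-0.02 12.56 -0.02] turn [-0.  0.  0.]
```

move_arm(rows=[[[0,0.6,0,0,0,0,1],[0,1.4,0,0,0,0,1],[0,2.2,0,0,0,0,1],[0,3.0,0,0,0,0,1],[0,3.8,0,0,0,0,1],[0,4.6,0,0,0,0,1],[0,5.4,0,0,0,0,1],[0,6.2,0,0,0,0,1],[0,7.0,0,0,0,0,1],[0,7.8,0,0,0,0,1],[0,8.6,0,0,0,0,1],[0,9.4,0,0,0,0,1]]])

```text
t: 10.1
tcp_pos: [530.2, 84.8, 47.8]
tool_rot: [-0.0, 0.017, 1.0, -0.0]
ft_force: [-0.7, -4.3, 1.9]
gripper_width: 0.2
grip_force: 2.2
```

```bash
python3 go.py 70 0 48;python3 - <<'E'
from h import *
s=arm.get_state();np.save("pics/w3s.npy",np.r_[s["tcp_pos"],s["tool_rot"]])
p,d=arm.snapshot("wrist");cv2.imwrite("pics/w3.png",p[:,:,::-1])
E
```

```text
t 10.1 track [28.7  0.2 47.8] F [-0.7 -4.3  1.9] w 0.2 j [-0.05  0.23  1.95 -0.    0.96 -1.59]
shift [-0.02  4.13 -0.02] turn [-0. -0.  0.]
```

View pics/w3.png

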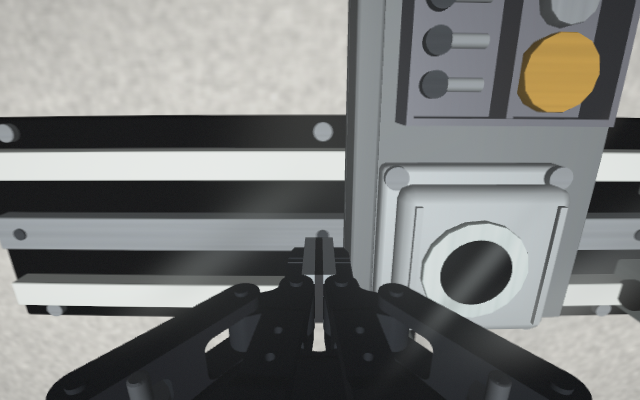

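The carrier is square: its push plate's rear edge is vertical at x≈347. The drag is a steady 4 N, so I'll continue more slowly.

move_arm(rows=[[[0,0.6,0,0,0,0,1],[0,1.2,0,0,0,0,1],[0,1.7,0,0,0,0,1],[0,2.2,0,0,0,0,1],[0,2.6,0,0,0,0,1],[0,2.9,0,0,0,0,1],[0,3.2,0,0,0,0,1],[0,3.4,0,0,0,0,1],[0,3.5,0,0,0,0,1]]])

```text
t: 11.05
tcp_pos: [531.3, 119.2, 47.7]
tool_rot: [-0.0, 0.017, 1.0, -0.0]
ft_force: [-1.0, -3.4, -0.4]
gripper_width: 0.5
grip_force: 1.9
```

```bash
python3 go.py 70 0 48;python3 - <<'E'
from h import *;from go import *
s=arm.get_state();c=cam("wrist",s)
p,d=arm.snapshot("wrist");cv2.imwrite("pics/w4.png",p[:,:,::-1])
g=cv2.GaussianBlur(cv2.cvtColor(p,cv2.COLOR_RGB2GRAY),(3,3),0).astype(int)
# rear edge of push plate: first strong change along rows over bench/strip
for v in(20,50,80,100,135,165,190):
    r=g[v,300:400];e=300+np.argmax(np.abs(np.diff(r)));P=onz(c,[(e+.5,v)],68)[0]-O;print(v,e,np.round([P@ux,P@uy],1))
E
```

```text
t 11.05 track [63.2  0.3 47.7] F [-1.  -3.4 -0.4] w 0.5 j [ 0.01  0.25  1.93 -0.    0.96 -1.52]
shift [-0.03  0.68 -0.03] turn [-0. -0.  0.]
20 347 [ 72.8 101. ]
50 347 [73.1 91.3]
80 346 [72.9 81.1]
100 345 [72.7 74. ]
135 354 [76.5 61.1]
165 344 [72.9 49.4]
190 352 [76.4 39.2]
```

move_arm(rows=[[[0,0.2,0,0,0,0,1],[0,0.4,0,0,0,0,1],[0,0.6,0,0,0,0,1],[0,0.7,0,0,0,0,1],[0,0.7,0,0,0,0,1]]])

```text
t: 11.6
tcp_pos: [531.5, 125.5, 47.7]
tool_rot: [-0.0, 0.017, 1.0, -0.001]
ft_force: [-0.3, -8.1, 0.3]
gripper_width: 0.3
grip_force: 3.5
```

move_arm(rows=[[[0,0.1,0,0,0,0,1],[0,0.1,0,0,0,0,1],[0,0.1,0,0,0,0,1]]])

```text
t: 11.9
tcp_pos: [531.4, 125.6, 47.7]
tool_rot: [-0.001, 0.017, 1.0, -0.002]
ft_force: [-0.6, -11.0, 1.4]
gripper_width: 0.1
grip_force: 5.4
```

```bash
python3 go.py 70 0 48
```

```text
t 11.9 track [69.5  0.5 47.7] F [ -0.6 -11.    1.4] w 0.1 j [ 0.03  0.25  1.92 -0.    0.97 -1.51]
shift [-0.05  0.05 -0.03] turn [-0.003 -0.001  0.001]
```

Force rises with no travel, so the carrier is on its buffers. I'll give one small extra press, back off, go up and look.

move_arm(rows=[[[0,0.15,0,0,0,0,1],[0,0.15,0,0,0,0,1],[0,0,0,0,0,0,1],[0,-0.4,0,0,0,0,1],[0,-1.5,0,0,0,0,1],[0,-3,0,0,0,0,1],[0,-3,-5,0,0,0,1],[0,-3,-10,0,0,0,1],[0,-3,-15,0,0,0,1],[0,-3,-20,0,0,0,1],[0,-3,-23,0,0,0,1],[0,-3,-23,0,0,0,1]]])

```text
t: 13.1
tcp_pos: [533.5, 96.4, 284.3]
tool_rot: [0.006, 0.017, 1.0, 0.0]
ft_force: [0.2, 1.2, 0.1]
gripper_width: -0.1
grip_force: 0.0
```

```bash
python3 go.py 64 -100 230;python3 - <<'E'
from h import *
s=arm.get_state();np.save("pics/w5s.npy",np.r_[s["tcp_pos"],s["tool_rot"]])
p,d=arm.snapshot("wrist");cv2.imwrite("pics/w5.png",p[:,:,::-1]);np.save("pics/w5d.npy",d)
E
```

```text
t 13.1 track [ 40.4  -2.6 284.3] F [0.2 1.2 0.1] w -0.1 j [-0.03 -0.06  1.79  0.    1.4  -1.57]
shift [-9.68  2.36  5.55] turn [ 0.001  0.012 -0.   ]
```

View pics/w5.png

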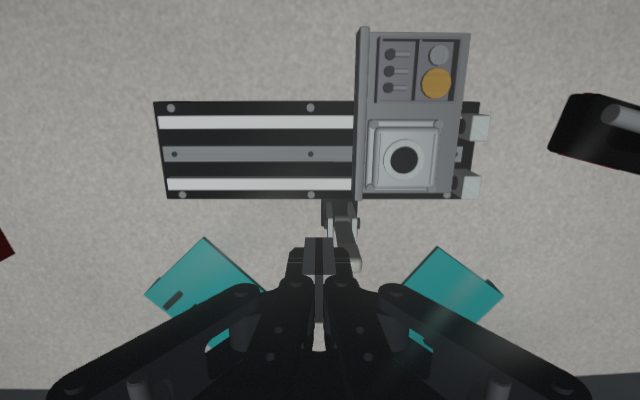

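The carrier's front sits on both buffers, at (461,127) and (455,184). The bar is still up, with its grip at (352,262). Next I'll go to the right of the bar with shut fingers, slightly behind its centre line.

```bash
python3 - <<'E'
from h import *;from go import *
v=np.load("pics/w5s.npy");c=cam("wrist",{"tcp_pos":v[:3],"tool_rot":v[3:]})
tr=lambda P:np.round(np.c_[(P-O)@ux,(P-O)@uy,P[:,2]],1)
print("pp rear",tr(onz(c,[(358,27),(355,195)],68)))
# path for pressing: TCP track (y,z): contact radius r on upper face
E
python3 go.py 66 -128 150
```

```text
pp rear [[ 80.7 140.   68. ]
 [ 83.4 -41.   68. ]]
t 13.15 track [ 40.5  -1.1 280.8] F [ 0.4  0.2 -0. ] w 0.2 j [-0.03 -0.06  1.79  0.    1.4  -1.57]
shift [-12.61   2.55  13.16] turn [ 0.     0.006 -0.   ]
```

move_arm(rows=[[[-5,1,2,0,0,0,1],[-9,2.5,2,0,0,0,1],[-12.5,2.5,2,0,0,0,1],[-12.5,2.5,5,0,0.012,0,1],[-12.5,2.5,9,0,0.012,0,1],[-12.5,2.5,13,0,0.012,0,1],[-12.5,2.5,13,0,0.012,0,1],[-12.5,2.5,13,0,0.012,0,1]]])

```text
t: 13.95
tcp_pos: [655.5, 117.5, 146.3]
tool_rot: [-0.008, 0.017, 1.0, 0.0]
ft_force: [1.0, -0.6, 0.2]
gripper_width: -0.2
grip_force: 0.0
```

```bash
python3 go.py 66 -97 150
```

```text
t 13.95 track [  65.6 -123.8  146.3] F [ 1.  -0.6  0.2] w -0.2 j [ 0.01  0.37  1.56  0.    1.22 -1.53]
shift [ 2.69  0.04 -0.33] turn [ 0.    -0.015 -0.   ]
```

move_arm(rows=[[[1.5,0,-0.3,0,0,0,1],[2.7,0,-0.4,0,0,0,1],[3.8,0,-0.4,0,0,0,1],[4.9,0,-0.4,0,0,0,1],[6.2,0,-0.1,0,0,0,1],[7.4,0,0.4,0,0,0,1],[8.5,0,1.1,0,0,0,1],[9.5,0,1.9,0,0,0,1],[9.5,0,1.9,0,0,0,1]]])

```text
t: 14.85
tcp_pos: [559.5, 121.2, 129.1]
tool_rot: [-0.007, 0.017, 1.0, 0.0]
ft_force: [-0.3, 0.1, -1.1]
gripper_width: -0.2
grip_force: 0.0
```

```bash
python3 go.py 66 -18 113
```

```text
t 14.85 track [ 66.1 -27.8 129.1] F [-0.3  0.1 -1.1] w -0.2 j [ 0.02  0.19  1.82  0.    1.14 -1.52]
shift [ 0.96 -0.01  1.63] turn [-0.    -0.014  0.   ]
```

move_arm(rows=[[[0.5,0,0.8,0,0,0,1],[1.0,0,1.6,0,0,0,1],[1.5,0,2.4,0,0,0,1],[2.0,0,3.1,0,0,0,1],[2.4,0,4.0,0,0,0,1],[2.9,0,4.7,0,0,0,1],[3.5,0,5.0,0,0,0,1],[3.5,0,5.0,0,0,0,1]]])

```text
t: 15.65
tcp_pos: [524.1, 122.4, 79.3]
tool_rot: [-0.007, 0.017, 1.0, 0.0]
ft_force: [-0.0, 0.1, -0.3]
gripper_width: 0.2
grip_force: 0.0
```

```bash
python3 go.py 66 18 72
```

```text
t 15.65 track [66.1  7.7 79.3] F [-0.   0.1 -0.3] w 0.2 j [ 0.02  0.19  1.93  0.    1.04 -1.52]
shift [ 1.02 -0.01  0.74] turn [-0.    -0.015  0.   ]
```

Run:
```python
from h import *
p,d=arm.snapshot("wrist");cv2.imwrite("pics/w6.png",p[:,:,::-1])
```

```text
(no output)
```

View pics/w6.png

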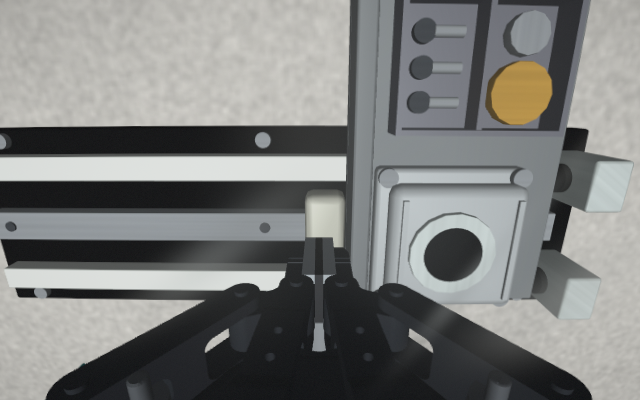

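The grip lies nearly down under the fingertips, at (325,212), just behind the push plate. I'll press it flat.

move_arm(rows=[[[0.5,0,0.2,0,0,0,1],[0.8,0,0.4,0,0,0,1],[0.8,0,0.6,0,0,0,1],[0.8,0,0.8,0,0,0,1],[0.8,0,0.8,0,0,0,1]]])

```text
t: 16.2
tcp_pos: [517.4, 122.6, 72.1]
tool_rot: [-0.006, 0.017, 1.0, 0.0]
ft_force: [0.4, 0.2, -0.1]
gripper_width: -0.0
grip_force: 0.0
```

```bash
python3 go.py 66 18 72
```

```text
t 16.2 track [66.  14.3 72.1] F [ 0.4  0.2 -0.1] w -0.0 j [ 0.02  0.19  1.95  0.    1.02 -1.52]
shift [ 0.37 -0.    0.01] turn [ 0.    -0.013  0.   ]
```

move_arm(rows=[[[0,0,0.1,0,0,0,1],[0,0,0.2,0,0,0,1],[0,0,0.2,0,0,0,1]]])

```text
t: 16.5
tcp_pos: [517.7, 122.6, 71.5]
tool_rot: [-0.006, 0.017, 1.0, -0.0]
ft_force: [-3.4, 0.1, 8.6]
gripper_width: -0.2
grip_force: 4.4
```

move_arm(rows=[[[0,0,0.1,0,0,0,1],[0,0,0.15,0,0,0,1],[0,0,0.15,0,0,0,1]]])

```text
t: 16.8
tcp_pos: [517.8, 122.6, 71.3]
tool_rot: [-0.007, 0.017, 1.0, -0.0]
ft_force: [-10.2, -0.3, 18.2]
gripper_width: 0.2
grip_force: 9.3
```

It is stalled flat at z 71.3, where 71.5 was expected. I'll lift off and verify.

move_arm(rows=[[[0,0,-0.2,0,0,0,1],[0,0,-1,0,0,0,1],[0,0,-4,0,0,0,1],[0,0,-8,0,0,0,1],[0,0,-12,0,0,0,1],[0,2,-16,0,0,0,1],[0,4,-18,0,0,0,1],[0,4,-18,0,0,0,1],[0,4,-18,0,0,0,1],[0,4,-18,0,0,0,1]]])

```text
t: 17.8
tcp_pos: [520.1, 161.9, 247.0]
tool_rot: [-0.008, 0.017, 1.0, -0.0]
ft_force: [-0.3, -0.2, -0.5]
gripper_width: 0.2
grip_force: 0.0
```

Run:
```python
from h import *;from go import *
s=arm.get_state();c=cam("wrist",s);p,d=arm.snapshot("wrist");cv2.imwrite("pics/w7.png",p[:,:,::-1])
np.save("pics/w7s.npy",np.r_[s["tcp_pos"],s["tool_rot"]])
P=cloud(c,d);X=(P-O)@ux;Y=(P-O)@uy;Z=P[...,2]
k=(abs(X-66)<8)&(abs(Y-18)<18)&(Z>50)&(Z<110);print("grip z",np.median(Z[k]),"slope",np.polyfit(Y[k],Z[k],1))
k=(abs(X-66)<6)&(Y>-60)&(Y<30)&(Z>50)&(Z<110);print("bar",k.sum(),np.polyfit(Y[k],Z[k],1))
```

```text
grip z 71.12955640071743 slope [7.03377064e-03 7.08892212e+01]
bar 892 [2.10931482e-02 7.04824837e+01]
```

View pics/w7.png

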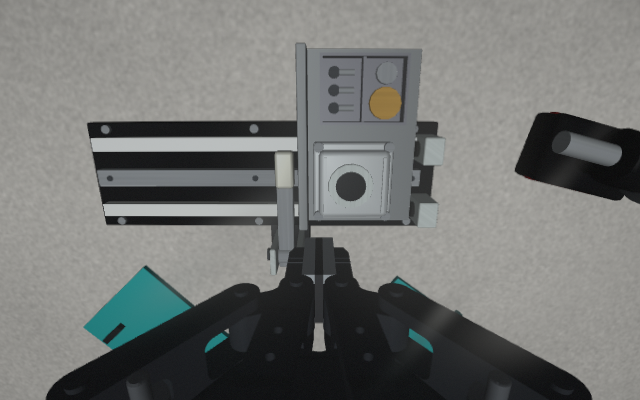

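The bar lies flat across the rail behind the push plate, with its grip at (285,168). Before handing in, I'll check that the carrier is square from the plate's edges.

Run:
```python
from h import *;from go import *
v=np.load("pics/w7s.npy");c=cam("wrist",{"tcp_pos":v[:3],"tool_rot":v[3:]})
g=cv2.GaussianBlur(cv2.imread("pics/w7.png",0),(3,3),0).astype(int)
for nm,lo,hi,z,vs in(("rear",285,306,68,range(48,120,6)),("front",405,430,36,range(55,116,5))):
    A=[]
    for y in vs:
        r=np.abs(np.diff(g[y,lo:hi]));e=lo+np.argmax(r)+.5;q=onz(c,[(e,y)],z)[0]-O;A.append((q@uy,q@ux))
    A=np.array(A);f=np.polyfit(A[:,0],A[:,1],1);print(nm,"slope",f[0].round(4),"x at y=0",f[1].round(1),A[:,1].round(1))
f=onz(c,[(120,129),(415,129)],16);
print(R.from_euler("z",0).magnitude(),np.round((f-O)@ux,1))
```

```text
rear slope 0.1269 x at y=0 76.3 [91.7 91.6 91.5 91.5 91.4 91.3 91.2 91.2 91.1 91.  82.1 82. ]
front slope -0.1918 x at y=0 223.2 [212.5 197.1 197.4 197.8 197.1 197.4 197.8 198.1 198.5 211.9 212.3 211.6
 212. ]
0.0 [-129.7  217.6]
```

Run:
```python
from h import *;from go import *
v=np.load("pics/w7s.npy");c=cam("wrist",{"tcp_pos":v[:3],"tool_rot":v[3:]})
g=cv2.GaussianBlur(cv2.imread("pics/w7.png",0),(3,3),0).astype(float)
def sub(a):
    d=np.abs(np.diff(a));i=np.clip(d.argmax(),1,len(d)-2);l,m,r=d[i-1:i+2];return i+.5+(l-r)/(2*(l-2*m+r)+1e-9)
def fit(nm,pts,z,sw=0):
    q=onz(c,pts,z)-O;A=np.c_[q@uy,q@ux];A=A[:,::-1] if sw else A
    f=np.polyfit(A[:,0],A[:,1],1);r=A[:,1]-np.polyval(f,A[:,0]);k=abs(r)<1.5
    f=np.polyfit(A[k,0],A[k,1],1);print(nm,f.round(4),"n",k.sum(),"rms",r[k].std().round(2),A[::6].round(1).tolist())
fit("front",[(412+sub(g[y,412:426]),y) for y in range(52,118,2)],36)
fit("rear",[(291+sub(g[y,291:301]),y) for y in range(46,118,2)],68)
fit("strip edge",[(x,134+sub(g[134:142,x])) for x in range(110,270,6)],28,1)
fit("strip2 edge",[(x,200+sub(g[200:208,x])) for x in range(120,260,6)],28,1)
```

```text
front [2.700000e-03 2.121939e+02] n 33 rms 0.23 [[137.5, 212.3], [125.7, 212.2], [113.7, 212.1], [101.6, 212.1], [89.2, 212.2], [76.6, 212.1]]
rear [1.60000e-03 8.19327e+01] n 36 rms 0.17 [[137.8, 82.2], [127.2, 82.0], [116.4, 81.8], [105.5, 82.3], [94.4, 82.2], [83.0, 82.0]]
strip edge [-7.00000e-04  4.93829e+01] n 27 rms 0.07 [[-135.6, 49.4], [-93.2, 49.4], [-51.4, 49.5], [-9.9, 49.4], [31.3, 49.3]]
strip2 edge [-9.00000e-04 -3.08085e+01] n 24 rms 0.02 [[-137.8, -30.7], [-93.0, -30.7], [-48.7, -30.8], [-4.8, -30.8]]
```

The carrier is square within 0.003 rad and home within the calibration error. The force stall against the buffers agrees with that.

```bash
python3 -c "
from bench import arm
print(arm.sign_off())"
```

```text
the job is handed in; nothing more can be done
None
```

I swung the bar up, pushed the carrier home against its buffers (square within 0.003 rad), pressed the bar flat behind it, and handed the job in at about 18 s; no verdict came back.

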